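# Load a sealant cartridge into a caulking gun and pump it up to pressure

### The job

Before the sink is resealed, lay the loose sealant cartridge in the caulking gun's cradle, nozzle out through the slot in the front plate, then pump the gun's trigger until the plunger has run up to the cartridge and presses on its piston with the nose of the cartridge home against the front plate. Squeeze gently, with the gun left lying flat on the worktop: the piston must not be driven into the tube. Advance the plunger with the trigger only, do not touch the plunger or its rod, leave everything else where it stands, and finish still holding the trigger squeezed so that the plunger keeps pressing.

Things in the scene. Friction and masses are not known exactly. Their poses are not given: they have to be found in the camera images.
- gun: Steel caulking gun, grey housing, black handle, loose on its side on the worktop, 0.6 kg. Origin on the worktop below the barrel axis at the rear of the cradle; x forward along the barrel, y from the barrel along the handle, z up. Barrel axis: y 0, z 26.5 mm. Cradle: trough open at the top, x 0 to 245 mm, side edges 20 mm either side and only 14 mm high. Housing x -78 to 0, 50 mm high.
- cradle_home (a point): On the barrel axis, fixed to the gun at x 142.5, y 0, z 26.5 mm: where the middle of a cartridge lies that is home against the front plate. A cartridge may be set down up to 10 mm further back: the plunger then pushes it home.
- front_slot (a point): On the barrel axis in the rear face of the gun's front plate (gun x 245 mm). Plate 4 mm thick, 52 mm wide, 44 mm high; slot for the nozzle 26 mm wide, open at the top, its bottom 12.5 mm above the worktop.
- squeeze_point (a point): Fixed to the gun (x -33, y 97, z 17 mm): midway between the handle's rear face and the released trigger's front face, 64 mm apart here (39 mm when fully squeezed). Squeeze along the gun's x, from above: one finger behind the handle, the other ahead of the trigger. Handle along y, 22 by 27 mm, 4 to 30 mm above the worktop. The loose gun shifts as the fingers close: re-centre between squeezes.
- trigger: Black trigger lever ahead of the handle, 12 mm thick, reaching 80 mm along the handle from its hinge. Origin on the hinge (gun x -20, y 43 mm); hinge axis upright, leaning 0.1 rad. A spring returns it, so open the fingers to 70 mm or more between squeezes. A full squeeze and full release winds the plunger on by 10 mm; its teeth are 5 mm apart and a short stroke gives 5 mm or none.
- trigger_joint (a joint): Angle of the trigger: 0 released, 0.46 rad fully squeezed against its stop. It stops short of 0.46 when the plunger is pressing on a seated cartridge.
- plunger: Steel plunger: disc 38 mm across on a toothed rod along the barrel axis, sticking out 230 mm behind the housing with a hook. Origin: centre of the disc's front face, at gun x 10 to 24 mm to begin with; x along the barrel. It stays where it is left (friction 10 N). A squeeze of about 15 N on the trigger moves it; a squeeze of S newtons presses it on the piston with about 1.8 S - 18 N.
- cartridge: White sealant cartridge lying on the worktop: tube 48 mm across, 205 mm long without its nozzle, 0.3 to 0.5 kg. Origin on its axis in the middle of the tube (24 mm above the worktop); x along the axis to the nozzle. It may have rolled: its y and z mean nothing. The tube's other end is open and shows the piston 4 mm inside. Grip it round the middle, pads level with the axis.
- nozzle_tip (a point): Tip of the tapered grey nozzle (19 mm across at its root), on the axis 196.5 mm ahead of the cartridge's origin.
- piston_joint (a joint): How far the piston has been driven into the tube (m): 0 untouched. It yields when pressed with more than 75 N, that is when the trigger is squeezed with more than about 50 N.
- tape_roll: Bystander: cardboard-brown roll of masking tape lying flat, 96 mm across, 25 mm high. Origin: centre of its underside. Leave it alone.
- scraper: Bystander: spatula-shaped sealant scraper lying flat, 190 mm long. Origin: centre of its underside. Leave it alone.
- mug_a: Bystander: white mug on the tray, 80 mm wide, 90 mm high. Origin: centre of its underside. Leave it alone.
- mug_b: Bystander: the other white mug on the tray, same size. Origin: centre of its underside. Leave it alone.
- soap: Bystander: clear dish-soap bottle, 60 mm wide, 190 mm high. Origin: centre of its underside. Leave it alone.
- jar: Bystander: glass jar with a steel lid, 72 mm wide, 85 mm high. Origin: centre of its underside. Leave it alone.

How it is judged:
By the outcome, as a careful person would: the job done as asked, in the order asked, and still so for the second after the job is handed in, while the arm keeps its last pose, push and grip.
It also fails if it takes over 69 s, if anything falls off the work surface, if the arm or the gripper's body presses on something with over 40 N, if the wrist force passes 120 N, or if a joint passes its speed limit or range.

### The arm

A 7-joint arm with a two-finger parallel gripper is mounted at the origin on the work surface. World frame = base frame: x ahead of the robot, y to its left, z up, the work surface at z = 0. Lengths are in mm, angles in rad, forces in N, time in s.
With the tool pointing down it reaches from about 400 to 875 mm from the base axis. Payload 19.3 kg.
Tool frame: the origin (TCP) lies at the very end of the fingers, on their centre line; the grasp point (between the pads) lies 19 mm behind it; z points along the fingers, y is the line along which they close (so a half turn about z gives the same grasp; the last joint's range is limited). The gripper opens to 85 mm and grips with 20 to 120 N. Pads are 22 mm wide; open, the fingers measure 114 mm over their backs; the gripper's body (76 mm by 85 mm) begins 54 mm behind the grasp point. The pads swing forward as they close: fully open they stand 13 mm farther back than shut.
Start: joints at [1.049, 0.521, -0.036, 1.599, 0.021, 1.021, -0.113], TCP at [272.838, -562.293, 231.291] pointing down, gripper open.
Joint ranges: [-2.91, 2.91], [-0.3, 2.13], [-1.5, 1.42], [0.17, 2.43], [-1.26, 4.41], [0.16, 1.93], [-2.52, 2.52]. Speed limits (rad/s): [1.89, 1.89, 2.39, 2.39, 3.01, 3.01, 3.01].

### API

Orientations are given as a rotation vector (axis times angle).
In Python, from plant import robot gives the robot as it stands. The module is installed in compiled form; this text tells all that it offers.
- The arm moves only by the tool step_arm, never from a script. Its argument "rows" is a list of rows, each a list of 7 numbers: the turn, a rotation vector about the tool's x, y, z in rad, then the shift along the tool's x, y, z in m, then the finger opening in m, from 0 to 0.0854. In form: [[wx, wy, wz, x, y, z, gripper], ...]. A call has 1 to 10 rows; each row is the pose to reach, as a shift and turn from the pose commanded when the call began, along the tool's axes at that moment; what a row does not reach only later rows make up. A row lasts 1/12 s, in which the tool goes at most 41.7 mm and 7.16 degrees, less where a joint would pass 70% of its speed; a pose out of reach is approached as far as the arm can. A call with a gripper value outside its range is refused whole. The fingers move at their own pace and stop on an object; "squeeze" is the grip in N (left out, the last holds). Time passes only in rows, so rows that repeat a pose let the fingers close. It gives the time, the measured TCP pose, the force, the opening and the grip force at its end, in the units of the state.
- robot.sense(): the state, without advancing time (a new reading comes with each control period).
- robot.capture(name): name is "scene" or "top"; returns a dict with "image" (400x640x3 uint8, blue, green, red), "mtx" (3x3 intrinsics, pixels), "eye" and "orientation" of the camera in the world. Camera axes: x right, y up, looking along -z (the intrinsics and any distortion apply to the point x, -y, -z); pixel columns grow to the right and rows downward; lengths in mm; the calibration is good to about 2 mm. A picture is of the moment at which its call begins. There is no depth.
- robot.finish_job(): hands the job in; it is judged then, once.
The state is a dict: "t": time; "qpos": joint angles; "joint_vel": joint speeds; "joint_efforts": joint torques, N m; "tcp_pos": TCP position; "orientation": TCP orientation; "force": force on the tool from outside, world axes, zero at the start; "torque": the same for the moment, N m; "width": finger opening in mm; "gripper_force": force on a finger pad.
Only numpy, scipy, OpenCV 4.12 (cv2) and the standard library are available. Lean on these libraries where they do the work, as an engineer would, in place of code of your own. Each camera call takes 0.05 s, during which the arm holds its last target. There are 200 camera calls.

## Working session

There is one attempt and no reset: what is moved stays moved. The work goes in short steps, Python scripts to look and compute and a tool call to move; the robot and the scene stay as the last step left them, time stands still between calls to the robot, and variables do not carry over. Pictures are saved under pics/ and viewed, at most 10 in all, crops included, and the job is handed in when it is done.

Besides the shell and the picture viewer there is one more tool, called after "Call:" as name([rows], argument=value, ...), one row to a line, values as JSON. step_arm: Moves the arm, as the interface text tells. Its arguments: {"type":"object","properties":{"rows":{"type":"array","items":{"type":"array","items":{"type":"number"}}},"squeeze":{"type":"number"}},"required":["rows"]}

```bash
mkdir -p pics
python3 - <<'E'
from plant import robot
import cv2,numpy as np
s=robot.sense();print({k:np.round(v,3) for k,v in s.items()})
for n in("scene","top"):
    c=robot.capture(n);cv2.imwrite(f"pics/{n}0.png",c["image"]);print(n,c["mtx"],c["eye"],c["orientation"],[k for k in c if k not in("image","mtx","eye","orientation")])
E
```

```text
{'t': np.float64(0.0), 'qpos': array([ 1.049,  0.522, -0.036,  1.6  ,  0.021,  1.021, -0.113]), 'joint_vel': array([ 0.001,  0.   , -0.   , -0.001, -0.001,  0.002,  0.   ]), 'joint_efforts': array([ 2.0000e-03, -9.2710e+01,  1.9810e+00, -3.6992e+01,  1.8000e-02,
        8.0000e-03,  0.0000e+00]), 'tcp_pos': array([ 272.704, -562.02 ,  230.737]), 'orientation': array([-3.061, -0.703,  0.   ]), 'force': array([ 0.071,  0.101, -0.634]), 'torque': array([ 0.025,  0.   , -0.022]), 'gripper_force': np.float64(0.0), 'width': np.float64(85.054)}
scene [[445.09189296   0.         331.16707548]
 [  0.         445.09189296 197.42321762]
 [  0.           0.           1.        ]] [1502.21593043 -475.61905784  712.045702  ] [0.91989858 0.54174803 0.97956035] []
top [[499.90706125   0.         319.12591633]
 [  0.         499.90706125 207.30143895]
 [  0.           0.           1.        ]] [ 377.56100719   33.83071013 1821.72031473] [ 0.07177343 -0.06092953 -1.59684767] []
```

View pics/scene0.png

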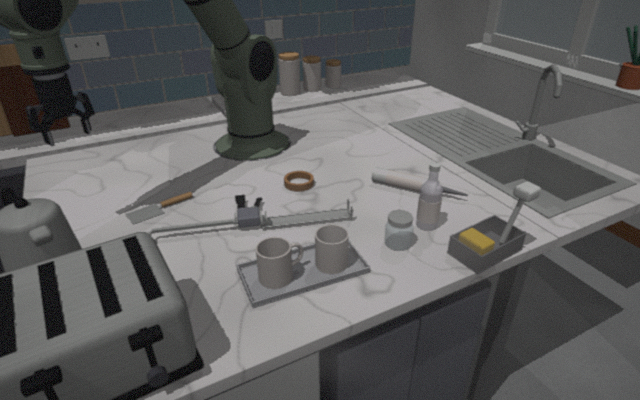

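View pics/top0.png

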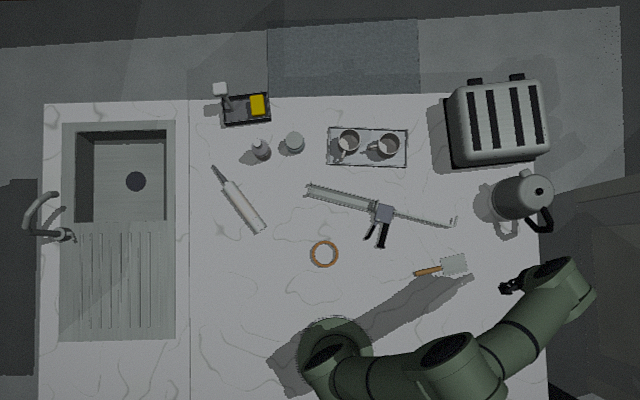

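```bash
cat > h.py <<'E'
import numpy as np,cv2
from scipy.spatial.transform import Rotation as R
from plant import robot
CAM={}
def cam(n,c=None):
    if n not in CAM or c is not None:
        CAM[n]=c if c is not None else robot.capture(n)
    return CAM[n]
def ray(n,uv):
    c=cam(n);d=np.linalg.solve(c["mtx"],[uv[0],uv[1],1.]);d=R.from_rotvec(c["orientation"]).apply(d*[1,-1,-1])
    return np.array(c["eye"]),d/np.linalg.norm(d)
def onz(n,uv,z):
    o,d=ray(n,uv);return o+d*(z-o[2])/d[2]
def tri(a,b):
    (o1,d1),(o2,d2)=ray("top",a),ray("scene",b)
    t=np.linalg.lstsq(np.c_[d1,-d2],o2-o1,rcond=None)[0]
    p,q=o1+d1*t[0],o2+d2*t[1];return (p+q)/2,np.linalg.norm(p-q)
def proj(n,p):
    c=cam(n);v=R.from_rotvec(c["orientation"]).inv().apply(np.array(p,float)-c["eye"])*[1,-1,-1]
    u=np.atleast_2d(v)@c["mtx"].T;return u[:,:2]/u[:,2:]
E
python3 - <<'E'
import cv2
t=cv2.imread("pics/top0.png");s=cv2.imread("pics/scene0.png")
up=lambda i,k:cv2.resize(i,None,fx=k,fy=k,interpolation=cv2.INTER_CUBIC)
cv2.imwrite("pics/c1.png",cv2.convertScaleAbs(up(t[155:255,205:465],3),alpha=1.3))
a=up(s[180:245,150:360],3.8);b=up(s[160:210,360:480],3.8)
cv2.imwrite("pics/c2.png",cv2.convertScaleAbs(cv2.vconcat([a,cv2.copyMakeBorder(b,0,0,0,a.shape[1]-b.shape[1],0)]),alpha=1.3))
E
```

```text
(no output)
```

View pics/c1.png

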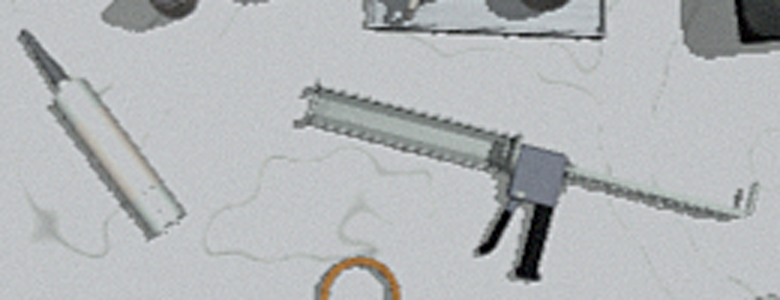

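View pics/c2.png

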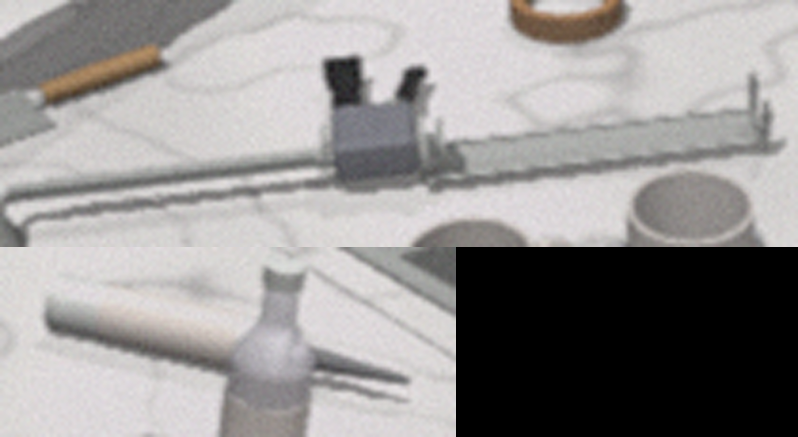

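The crops show these positions. In the top crop, the cartridge nozzle tip is at (22,33) and its tail end near (167,227); the gun housing's top corners are at (523,146), (567,153), (556,206) and (511,198). The front plate is at (316,84) and (299,126), and the trigger tip is near (482,253). In the scene crop, the housing's top face is at (335,107), (405,101), (418,143) and (333,150); the nozzle tip is at (408,380) and the tail at (55,305).

```bash
cat > m1.py <<'E'
from h import *
from scipy.optimize import least_squares
T=lambda u,v:((u+.5)/3-.5+205,(v+.5)/3-.5+155)
S=lambda u,v:((u+.5)/3.8-.5+150,(v+.5)/3.8-.5+180)
C=lambda u,v:((u+.5)/3.8-.5+360,(v-247+.5)/3.8-.5+160)
pr=lambda n,a,b:print(n,*[np.round(x,1) for x in tri(a,b)])
tip=tri(T(22,33),C(408,380))[0]
pr("tip",T(22,33),C(408,380));pr("tail",T(166,226),C(55,303))
H=[(0,523,146,0,0),(0,0,0,0,0)]
# housing top corners: top order front-far, rear-far, rear-near, front-near (far=+x world)
top=[T(523,146),T(567,153),T(556,206),T(511,198)]
sc=[S(418,143),S(333,150),S(335,107),S(405,101)]
for a,b in zip(top,sc): pr("house",a,b)
pr("plate near",T(299,126),S(754,76));pr("plate far",T(316,84),S(769,103))
for z in(26.5,): print("tipz",onz("top",T(22,33),24),"tailz",onz("top",T(166,226),24))
h=[onz("top",a,50) for a in top]
print("house z50",np.round(h,1), [np.linalg.norm(h[i]-h[(i+1)%4]).round(1) for i in range(4)])
print("hook",onz("top",T(745,213),26.5),"plateN",onz("top",T(299,126),44),"plateF",onz("top",T(316,84),44))
print("trig",onz("top",T(482,253),28),"handle",onz("top",T(523,278),30))
E
python3 m1.py
```

```text
tip [692.5 430.4  22.5] 0.3
tail [452.4 257.8  20.1] 4.1
house [ 537.  -169.6   37.6] 2.2
house [ 525.7 -224.2   42.3] 4.6
house [ 464.2 -206.3   37.6] 1.7
house [ 474.9 -155.    33.5] 1.1
plate near [566.9  93.6  33.9] 6.0
plate far [617.   74.   43.7] 1.0
tipz [692.15467724 429.98959802  24.        ] tailz [453.28325821 259.06097983  24.        ]
house z50 [[ 535.5 -169.2   50. ]
 [ 525.8 -220.9   50. ]
 [ 463.3 -205.5   50. ]
 [ 474.2 -152.7   50. ]] [np.float64(52.7), np.float64(64.3), np.float64(53.9), np.float64(63.5)]
hook [ 449.96586652 -433.86927176   26.5       ] plateN [567.30523818  95.9148837   44.        ] plateF [617.17752416  74.38235055  44.        ]
trig [ 410.70256526 -118.13455521   28.        ] handle [ 379.67855103 -165.6703686    30.        ]
```

```bash
cat > gunfit.py <<'E'
from h import *
from scipy.optimize import least_squares
def g2w(p,P):
    c,s=np.cos(p[2]),np.sin(p[2]);P=np.atleast_2d(P).astype(float)
    return np.c_[p[0]+c*P[:,0]-s*P[:,1],p[1]+s*P[:,0]+c*P[:,1],P[:,2]]
def fitgun(pts,lines,p0):
    # pts: (cam,uv,gunpoint); lines: (cam,uv,gunA,gunB)
    def f(p):
        r=[]
        for n,uv,P in pts: r+=list((proj(n,g2w(p,P))[0]-uv))
        for n,uv,A,B in lines:
            a,b=proj(n,g2w(p,[A,B]));d=(b-a)/np.linalg.norm(b-a);e=np.array(uv)-a
            r.append(d[0]*e[1]-d[1]*e[0])
        return np.array(r)
    s=least_squares(f,p0,x_scale=[100,100,1],loss="soft_l1");return s.x,f(s.x)
WIRE=[[(0,20,14),(245,20,14)],[(0,-20,14),(245,-20,14)],[(245,-26,0),(245,-26,44),(245,-13,44),(245,-13,12.5),(245,13,12.5),(245,13,44),(245,26,44),(245,26,0)],
 [(-78,0,26.5),(-308,0,26.5)],[(0,-20,14),(0,20,14)],[(-20,43,28),(-4,122,28)],[(-44,43,30),(-44,120,30)]]
def overlay(im,n,box,k,p,extra=()):
    x,y,w,h=box;o=cv2.resize(im[y:y+h,x:x+w],None,fx=k,fy=k,interpolation=cv2.INTER_CUBIC);o=cv2.convertScaleAbs(o,alpha=1.3)
    for i,W in enumerate([g2w(p,W) for W in WIRE]+[np.array(e) for e in extra]):
        q=((proj(n,W)-[x,y]+.5)*k-.5);cv2.polylines(o,[np.round(q).astype(int)],False,(0,0,255) if i<len(WIRE) else (255,0,0),1)
    return o
E
cat > m2.py <<'E'
from gunfit import *
T=lambda u,v:((u+.5)/3-.5+205,(v+.5)/3-.5+155)
S=lambda u,v:((u+.5)/3.8-.5+150,(v+.5)/3.8-.5+180)
L=lambda n,uv,y,z:(n,uv,(-300,y,z),(245,y,z))
pts=[("top",T(316,84),(247,-26,44)),("top",T(299,126),(247,26,44)),("scene",S(769,103),(247,-26,44)),("scene",S(754,76),(247,26,44))]
lines=[L("top",T(575,175),0,26.5),L("top",T(735,213),0,26.5),L("top",T(330,90),-20,14),L("top",T(490,132),-20,14),L("top",T(320,126),20,14),L("top",T(480,168),20,14),
L("scene",S(470,146),20,14),L("scene",S(740,113),20,14),L("scene",S(450,186),-20,14),L("scene",S(760,148),-20,14),L("scene",S(20,190),0,26.5),L("scene",S(320,157),0,26.5)]
p,r=fitgun(pts,lines,[530,-150,1.3]);print(p,np.degrees(p[2]));print(r.round(1))
t=cv2.imread("pics/top0.png");s=cv2.imread("pics/scene0.png")
cart=[[692.2,430,24],[453.3,259,24]]
a=overlay(t,"top",(205,155,260,100),3,p,[cart]);b=overlay(s,"scene",(150,165,320,85),780/320,p,[cart])
cv2.imwrite("pics/o1.png",cv2.vconcat([a,b[:,:780]]))
E
python3 m2.py
```

```text
[ 527.07862148 -156.75600679    1.28804115] 73.79932195464329
[ 0.3 -1.1  2.3 -1.1  0.7  0.6  0.1 -1.9 -1.1  0.1  0.8  0.6 -0.7 -0.9
  1.9  1.3  3.6  3.1 -0.2  0.1]
```

View pics/o1.png

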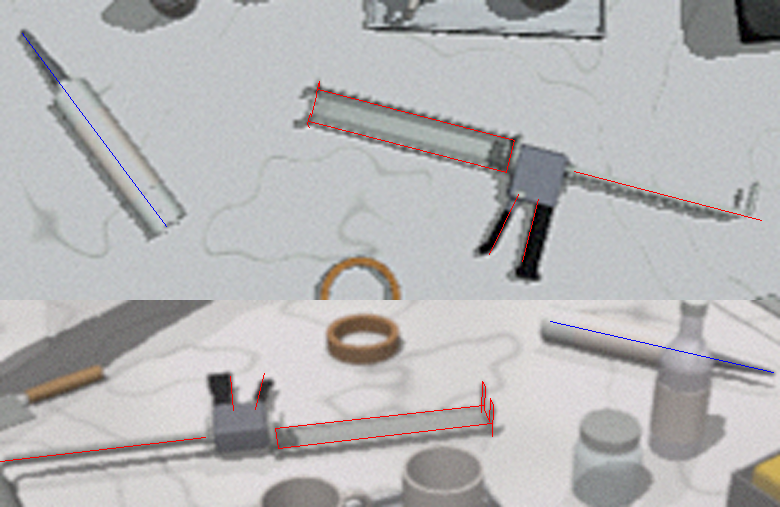

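```bash
cat > d.py <<'E'
import sys
from h import *
# usage: d.py x y z yawdeg(tool x) [half-turn equivalents chosen smallest]
def rows(x,y,z,yaw):
    s=robot.sense();R0=R.from_rotvec(s["orientation"]);a=np.radians(yaw)
    Rt=R.from_matrix(np.array([[np.cos(a),np.sin(a),0],[np.sin(a),-np.cos(a),0],[0,0,-1.]]))
    w=(R0.inv()*Rt).as_rotvec();d=R0.inv().apply(np.array([x,y,z])-s["tcp_pos"])/1000
    print("t %.2f tcp %s w %.1f gf %.1f F %s"%(s["t"],s["tcp_pos"].round(1),s["width"],s["gripper_force"],s["force"].round(1)))
    print("q",s["qpos"].round(2),"turn",w.round(4),"shift",d.round(4), "rows>=%.1f"%max(np.linalg.norm(d)/.0417,np.degrees(np.linalg.norm(w))/7.16))
if __name__=="__main__": rows(*map(float,sys.argv[1:5]))
E
python3 d.py 480 -100 230 35.6; python3 d.py 534.5 317 130 35.6
```

```text
t 0.30 tcp [ 272.8 -562.2  231.1] w 85.4 gf 0.0 F [-0.3 -0.7 -0.6]
q [ 1.05  0.52 -0.04  1.6   0.02  1.02 -0.11] turn [-0.0004  0.     -0.1696] shift [ 0.3882 -0.3254  0.0012] rows>=12.1
t 0.30 tcp [ 272.8 -562.2  231.1] w 85.4 gf 0.0 F [-0.3 -0.7 -0.6]
q [ 1.05  0.52 -0.04  1.6   0.02  1.02 -0.11] turn [-0.0004  0.     -0.1696] shift [ 0.6193 -0.6767  0.1013] rows>=22.1
```

Call:
step_arm([
  [0,0,-0.17,0.388,-0.325,0,0.085],
  [0,0,-0.17,0.388,-0.325,0,0.085],
  [0,0,-0.17,0.388,-0.325,0,0.085],
  [0,0,-0.17,0.388,-0.325,0,0.085],
  [0,0,-0.17,0.388,-0.325,0,0.085],
  [0,0,-0.17,0.388,-0.325,0,0.085],
  [0,0,-0.17,0.388,-0.325,0,0.085],
  [0,0,-0.17,0.388,-0.325,0,0.085],
  [0,0,-0.17,0.388,-0.325,0,0.085],
  [0,0,-0.17,0.388,-0.325,0,0.085],
], squeeze=30)

```text
t: 1.13
tcp_pos: [443.8, -180.2, 231.6]
orientation: [2.991, 0.961, 0.001]
force: [1.5, -0.2, -0.0]
width: 85.3
gripper_force: 0.0
```

```bash
python3 d.py 534.5 317 130 35.6
```

```text
t 1.13 tcp [ 443.8 -180.2  231.6] w 85.3 gf 0.0 F [ 1.5 -0.2 -0. ]
q [ 0.45  0.3  -0.23  1.96  0.08  0.89 -0.77] turn [ 0.0005 -0.0002  0.0003] shift [ 0.3632 -0.3515  0.1015] rows>=12.4
```

Call:
step_arm([
  [0,0,0,0.363,-0.351,0.03,0.085],
  [0,0,0,0.363,-0.351,0.04,0.085],
  [0,0,0,0.363,-0.351,0.05,0.085],
  [0,0,0,0.363,-0.351,0.06,0.085],
  [0,0,0,0.363,-0.351,0.07,0.085],
  [0,0,0,0.363,-0.351,0.08,0.085],
  [0,0,0,0.363,-0.351,0.1,0.085],
  [0,0,0,0.363,-0.351,0.1,0.085],
  [0,0,0,0.363,-0.351,0.1,0.085],
  [0,0,0,0.363,-0.351,0.1,0.085],
])

```text
t: 1.97
tcp_pos: [516.8, 222.0, 156.9]
orientation: [2.991, 0.961, 0.0]
force: [0.8, -1.4, 0.2]
width: 85.2
gripper_force: 0.0
```

Call:
step_arm([
  [0,0,0,0.08,-0.08,0.02,0.085],
  [0,0,0,0.08,-0.08,0.02,0.085],
])

```text
t: 2.13
tcp_pos: [530.1, 302.8, 142.3]
orientation: [2.991, 0.961, -0.001]
force: [0.4, -0.8, 0.8]
width: 85.0
gripper_force: 0.0
```

```bash
python3 d.py 534.5 317 4 35.6
```

```text
t 2.13 tcp [530.1 302.8 142.3] w 85.0 gf 0.0 F [ 0.4 -0.8  0.8]
q [-0.4   0.62 -0.31  1.71  0.24  0.86 -1.77] turn [0.0002 0.0004 0.0003] shift [ 0.0119 -0.009   0.1383] rows>=3.3
```

Call:
step_arm([
  [0,0,0,0.012,-0.009,0.03,0.085],
  [0,0,0,0.012,-0.009,0.06,0.085],
  [0,0,0,0.012,-0.009,0.09,0.085],
  [0,0,0,0.012,-0.009,0.11,0.085],
  [0,0,0,0.012,-0.009,0.125,0.085],
  [0,0,0,0.012,-0.009,0.133,0.085],
  [0,0,0,0.012,-0.009,0.138,0.085],
  [0,0,0,0.012,-0.009,0.138,0.085],
])

```text
t: 2.8
tcp_pos: [534.5, 315.2, 4.5]
orientation: [2.991, 0.961, -0.001]
force: [-0.8, 0.7, -0.5]
width: 85.1
gripper_force: 0.0
```

Call:
step_arm([
  [0,0,0,0,0,0,0.07],
  [0,0,0,0,0,0,0.06],
  [0,0,0,0,0,0,0.052],
  [0,0,0,0,0,0,0.046],
  [0,0,0,0,0,0,0.04],
  [0,0,0,0,0,0,0.04],
  [0,0,0,0,0,0,0.04],
  [0,0,0,0,0,0,0.04],
], squeeze=30)

```text
t: 3.47
tcp_pos: [535.4, 315.2, 6.0]
orientation: [2.991, 0.96, 0.002]
force: [0.5, -3.1, 7.7]
width: 47.0
gripper_force: 29.6
```

```bash
python3 d.py 534.5 317 110 73.8
```

```text
t 3.47 tcp [535.4 315.2   6. ] w 47.0 gf 29.6 F [ 0.5 -3.1  7.7]
q [-0.46  0.82 -0.25  1.73  0.32  0.63 -1.84] turn [ 0.001  -0.0011 -0.6666] shift [ 0.0005 -0.0019 -0.104 ] rows>=5.3
```

Call:
step_arm([
  [0,0,0,0,0,-0.01,0.04],
  [0,0,0,0,0,-0.03,0.04],
  [0,0,0,0,0,-0.06,0.04],
  [0,0,0,0,0,-0.1,0.04],
  [0,0,-0.1,0,0,-0.12,0.04],
  [0,0,-0.2,0,0,-0.12,0.04],
  [0,0,-0.3,0,0,-0.12,0.04],
  [0,0,-0.4,0,0,-0.12,0.04],
  [0,0,-0.5,0,0,-0.12,0.04],
  [0,0,-0.6,0,0,-0.12,0.04],
], squeeze=40)

```text
t: 4.3
tcp_pos: [534.4, 315.1, 125.6]
orientation: [2.569, 1.808, -0.0]
force: [0.6, 0.2, -4.6]
width: 46.9
gripper_force: 43.0
```

```bash
python3 - <<'E'
from gunfit import *
p=[527.08,-156.76,1.288]
print(g2w(p,[[137.5,0,0],[-33,97,17]]))
E
python3 d.py 563 -25 125 73.8
```

```text
[[ 565.44827358  -24.72165109    0.        ]
 [ 424.72456093 -161.38213074   17.        ]]
t 4.30 tcp [534.4 315.1 125.6] w 46.9 gf 43.0 F [ 0.6  0.2 -4.6]
q [-0.32  0.67 -0.46  1.68  0.37  0.87 -1.28] turn [ 0.0001  0.0001 -0.0613] shift [-0.3105  0.1416  0.0007] rows>=8.2
```

Call:
step_arm([
  [0,0,-0.06,-0.02,0.009,0,0.04],
  [0,0,-0.06,-0.055,0.025,0,0.04],
  [0,0,-0.06,-0.09,0.041,0,0.04],
  [0,0,-0.06,-0.125,0.057,0,0.04],
  [0,0,-0.06,-0.16,0.073,0,0.04],
  [0,0,-0.06,-0.195,0.089,0,0.04],
  [0,0,-0.06,-0.23,0.105,0,0.04],
  [0,0,-0.06,-0.265,0.12,0,0.04],
  [0,0,-0.06,-0.295,0.135,0,0.04],
  [0,0,-0.06,-0.31,0.142,0,0.04],
])

```text
t: 5.13
tcp_pos: [561.8, -29.9, 125.4]
orientation: [2.521, 1.872, -0.002]
force: [-0.3, 0.5, -3.4]
width: 46.8
gripper_force: 42.9
```

Call:
step_arm([
  [0,0,0,0,0,0,0.04],
  [0,0,0,0,0,0,0.04],
  [0,0,0,0,0,0,0.04],
])

```text
t: 5.38
tcp_pos: [561.9, -23.8, 125.3]
orientation: [-2.517, -1.879, -0.001]
force: [0.3, 0.5, -4.8]
width: 46.9
gripper_force: 42.9
```

```bash
python3 d.py 565 -25 75 73.8
cat > m3.py <<'E'
from gunfit import *
import sys
tag=sys.argv[1];p=[527.08,-156.76,1.288]
s=robot.sense();tcp=s["tcp_pos"];Rm=R.from_rotvec(s["orientation"]).as_matrix()
o=tcp-19*Rm[:,2];u=Rm[:,0]
ims={n:np.mean([robot.capture(n)["image"].astype(float) for _ in range(4)],0).astype(np.uint8) for n in("top","scene")}
for n in ims: cv2.imwrite(f"pics/{n}_{tag}.png",ims[n])
q=proj("top",[o,o+196.5*u,o-102.5*u]);print("top",q.round(1));q2=proj("scene",[o,o+196.5*u,o-102.5*u]);print("scene",q2.round(1));print(o,u)
ex=[[o-102.5*u,o+196.5*u]]
a=overlay(ims["top"],"top",(265,165,200,80),4,p,ex);b=overlay(ims["scene"],"scene",(205,120,200,80),3.5,p,ex)
b=cv2.copyMakeBorder(b,0,0,0,100,0)
cv2.imwrite(f"pics/o_{tag}.png",cv2.vconcat([a,b]))
E
python3 m3.py a
```

```text
t 5.38 tcp [561.9 -23.8 125.3] w 46.9 gf 42.9 F [ 0.3  0.5 -4.8]
q [ 0.28  0.6  -0.48  1.84  0.37  0.79 -0.68] turn [ 0.     -0.0005 -0.0057] shift [-0.0003  0.0033  0.0503] rows>=1.2
top [[338.7 194.1]
 [282.6 179.3]
 [368.2 202. ]]
scene [[311.2 174.3]
 [381.9 167.6]
 [272.6 178. ]]
[561.93716583 -23.81084411 144.3482811 ] [2.84435574e-01 9.58695051e-01 4.50458372e-04]
```

View pics/o_a.png

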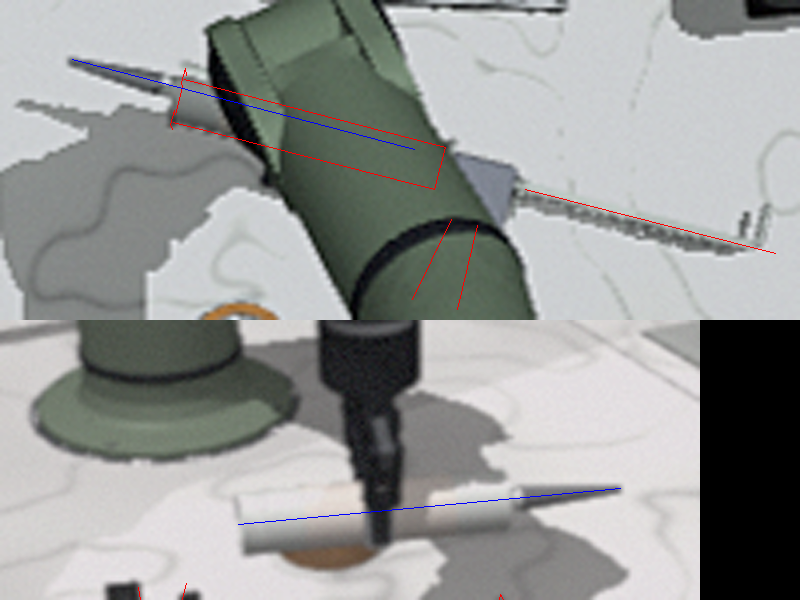

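The overlay shows the held cartridge where the tool predicts it: the tip is within about 1 mm at scene crop (620,488), and the tail is at (240,524). I'll check the gun's fit once, enlarged.

```bash
cat > m4.py <<'E'
from gunfit import *
p=[527.08,-156.76,1.288]
t=cv2.imread("pics/top0.png");s=cv2.imread("pics/scene_a.png")
a=overlay(t,"top",(298,178,100,37),8,p);b=overlay(s,"scene",(235,195,125,40),6.4,p)
cv2.imwrite("pics/o2.png",cv2.vconcat([a,b]))
E
python3 m4.py
```

```text
(no output)
```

View pics/o2.png

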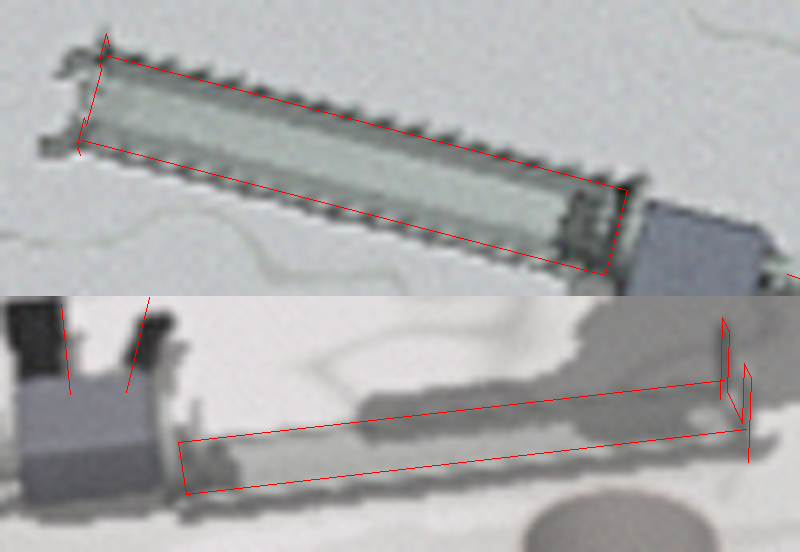

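```bash
cat > m5.py <<'E'
from gunfit import *
A=lambda u,v:((u+.5)/8-.5+298,(v+.5)/8-.5+178)
B=lambda u,v:((u+.5)/6.4-.5+235,(v-296+.5)/6.4-.5+195)
T=lambda u,v:((u+.5)/3-.5+205,(v+.5)/3-.5+155)
S=lambda u,v:((u+.5)/3.8-.5+150,(v+.5)/3.8-.5+180)
L=lambda n,uv,y,z:(n,uv,(-300,y,z),(245,y,z))
pts=[("top",A(102,40),(247,-26,44)),("scene",S(769,101),(247,-26,44)),("scene",S(754,74),(247,26,44))]
lines=[L("top",T(575,172),0,26.5),L("top",T(735,210),0,26.5),
L("scene",S(20,190),0,26.5),L("scene",S(320,157),0,26.5),
L("top",A(150,72),-20,14),L("top",A(580,180),-20,14),L("top",A(150,155),20,14),L("top",A(550,257),20,14),
L("scene",B(200,500),-20,12),L("scene",B(700,435),-20,14)]
X=lambda n,uv,x,z:(n,uv,(x,60,z),(x,110,z))
h=[X("top",T(536,240),-54,30)]
for name,e in(("nohandle",[]),("handle",h*2)):
    p,r=fitgun(pts,lines+e,[527,-156,1.288]);print(name,p,r.round(1))
    c=lambda n,P:(proj(n,g2w(p,P))-[205,155]+.5)*3-.5
    print("handle/trig c1",c("top",[[-65,97,30],[-43,97,30],[-13,97,28],[-1,97,28],[-54,120,30]]).round(0).tolist())
    print("home-5",g2w(p,[137.5,0,0]),"squeeze",g2w(p,[-33,97,17]))
E
python3 m5.py
```

```text
nohandle [ 527.19812897 -157.6734461     1.29384252] [ 0.1 -0.6  0.3  1.  -0.4 -1.5 -0.3  0.5 -0.6 -0.1 -0.4 -0.3  0.5  0.4
  0.5  0.4]
handle/trig c1 [[545.0, 247.0], [527.0, 242.0], [503.0, 236.0], [493.0, 233.0], [532.0, 263.0]]
home-5 [[564.79431564 -25.41318469   0.        ]] squeeze [[ 424.87144158 -162.89350806   17.        ]]
handle [ 527.29447152 -157.09369153    1.29323655] [-0.  -0.7  0.5  1.  -0.2 -1.5 -0.3  0.6 -0.6 -0.1 -0.4 -0.3  0.5  0.4
  0.6  0.4  0.3  0.3]
handle/trig c1 [[545.0, 247.0], [527.0, 242.0], [502.0, 236.0], [493.0, 233.0], [531.0, 263.0]]
home-5 [[564.97079687 -24.85623652   0.        ]] squeeze [[ 424.96463972 -162.25174576   17.        ]]
```

```bash
python3 d.py 564.8 -26 30 74.1
```

```text
t 6.08 tcp [562.1 -24.6 124.9] w 46.8 gf 42.9 F [-0.7  0.3 -5.2]
q [ 0.28  0.6  -0.48  1.84  0.37  0.79 -0.68] turn [ 0.     -0.     -0.0116] shift [-0.0005  0.003   0.0949] rows>=2.3
```

Call:
step_arm([
  [0,0,-0.012,-0.0005,0.003,0,0.04],
  [0,0,-0.012,-0.0005,0.003,0.02,0.04],
  [0,0,-0.012,-0.0005,0.003,0.04,0.04],
  [0,0,-0.012,-0.0005,0.003,0.06,0.04],
  [0,0,-0.012,-0.0005,0.003,0.075,0.04],
  [0,0,-0.012,-0.0005,0.003,0.085,0.04],
  [0,0,-0.012,-0.0005,0.003,0.09,0.04],
  [0,0,-0.012,-0.0005,0.003,0.09,0.04],
])

```text
t: 6.75
tcp_pos: [564.6, -25.9, 34.2]
orientation: [-2.506, -1.893, 0.001]
force: [-0.8, -0.5, -4.6]
width: 47.0
gripper_force: 42.9
```

```bash
python3 d.py 564.8 -26 9.5 74.1; sed -i 's/^p=.*/XX/; s/p=\[527.*\]/p=[527.25,-157.4,1.2935]/' m3.py; sed -i 's/(265,165,200,80),4/(265,165,100,37),8/; s/(205,120,200,80),3.5/(235,180,130,50),6.1/; s/0,0,0,100,0/0,0,0,7,0/' m3.py; python3 m3.py b
```

```text
t 6.75 tcp [564.6 -25.9  34.2] w 47.0 gf 42.9 F [-0.8 -0.5 -4.6]
q [ 0.23  0.74 -0.41  1.87  0.47  0.63 -0.75] turn [-0.0011  0.0002  0.0008] shift [-0.      0.0003  0.0247] rows>=0.6
top [[338.5 196.2]
 [285.1 182.7]
 [366.5 203.3]]
scene [[311.5 203.9]
 [379.5 196.2]
 [274.4 208.1]]
[564.58858096 -25.9090699   53.24730846] [ 2.73218119e-01  9.61952093e-01 -1.75982704e-04]
```

View pics/o_b.png

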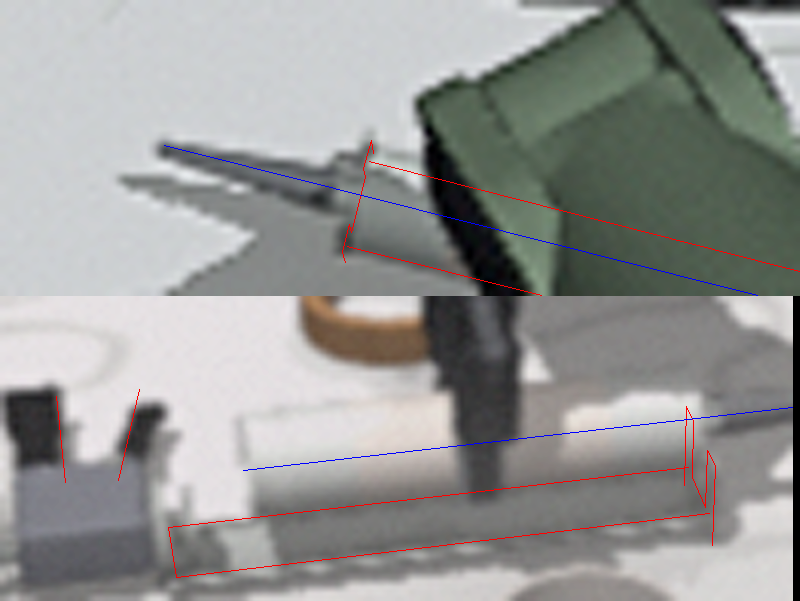

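The picture shows the cartridge lined up over the cradle. Its tip is at top crop (163,148) and the slot lies around (355,200); the nozzle sits slightly on the robot side. I'll shift about 1.5 mm away from the robot and 1.5 mm back, then lower it.

Call:
step_arm([
  [0,0,0,-0.0015,0.0015,0.004,0.04],
  [0,0,0,-0.0015,0.0015,0.008,0.04],
  [0,0,0,-0.0015,0.0015,0.012,0.04],
  [0,0,0,-0.0015,0.0015,0.016,0.04],
  [0,0,0,-0.0015,0.0015,0.019,0.04],
  [0,0,0,-0.0015,0.0015,0.021,0.04],
  [0,0,0,-0.0015,0.0015,0.0225,0.04],
  [0,0,0,-0.0015,0.0015,0.024,0.04],
  [0,0,0,-0.0015,0.0015,0.024,0.04],
])

```text
t: 8.0
tcp_pos: [565.8, -27.8, 10.7]
orientation: [-2.507, -1.893, 0.0]
force: [0.6, 0.3, -5.1]
width: 46.6
gripper_force: 42.9
```

```bash
python3 d.py 564.8 -26 8 74.1
```

```text
t 8.00 tcp [565.8 -27.8  10.7] w 46.6 gf 42.9 F [ 0.6  0.3 -5.1]
q [ 0.22  0.77 -0.38  1.87  0.49  0.59 -0.76] turn [-0.0001 -0.      0.0005] shift [ 0.0014 -0.0014  0.0027] rows>=0.1
```

No contact yet (z-force is still −5 N), so I'll lower in small steps.

Call:
step_arm([
  [0,0,0,0,0,0.001,0.04],
  [0,0,0,0,0,0.002,0.04],
  [0,0,0,0,0,0.002,0.04],
])

```text
t: 8.25
tcp_pos: [566.2, -27.9, 9.6]
orientation: [2.506, 1.893, 0.001]
force: [-4.9, -0.2, 9.8]
width: 47.2
gripper_force: 52.6
```

Call:
step_arm([
  [0,0,0,0,0,0.001,0.04],
  [0,0,0,0,0,0.0015,0.04],
  [0,0,0,0,0,0.0015,0.04],
])

```text
t: 8.5
tcp_pos: [566.5, -27.9, 9.2]
orientation: [2.506, 1.892, 0.002]
force: [-9.2, -0.8, 30.8]
width: 46.9
gripper_force: 61.6
```

Call:
step_arm([
  [0,0,0,0,-0.0005,-0.002,0.04],
  [0,0,0,0,-0.0005,-0.002,0.04],
  [0,0,0,0,-0.0005,-0.002,0.05],
  [0,0,0,0,-0.0005,-0.002,0.06],
  [0,0,0,0,-0.0005,-0.002,0.072],
  [0,0,0,0,-0.0005,-0.002,0.072],
  [0,0,0,0,-0.0005,-0.002,0.072],
])

```text
t: 9.08
tcp_pos: [565.3, -27.6, 9.3]
orientation: [-2.507, -1.893, 0.0]
force: [0.4, 0.6, -0.1]
width: 71.9
gripper_force: 0.0
```

Call:
step_arm([
  [0,0,0,0,0,-0.02,0.075],
  [0,0,0,0,0,-0.05,0.08],
  [0,0,0,0,0,-0.09,0.085],
  [0,0,0,-0.02,0,-0.13,0.085],
  [0,0,0,-0.06,0,-0.15,0.085],
  [0,0,0,-0.1,0,-0.16,0.085],
  [0,0,0,-0.14,0,-0.16,0.085],
  [0,0,0,-0.18,0,-0.16,0.085],
  [0,0,0,-0.22,0,-0.16,0.085],
  [0,0,0,-0.26,0,-0.16,0.085],
])

```text
t: 9.92
tcp_pos: [493.2, -279.9, 169.6]
orientation: [2.507, 1.893, -0.0]
force: [0.5, -0.2, 0.1]
width: 85.0
gripper_force: 0.0
```

Call:
step_arm([
  [0,0,0,-0.06,-0.02,0,0.085],
  [0,0,0,-0.08,-0.05,0,0.085],
  [0,0,0,-0.1,-0.08,0,0.085],
  [0,0,0,-0.1,-0.08,0,0.085],
])

```text
t: 10.25
tcp_pos: [383.4, -355.4, 168.8]
orientation: [-2.511, -1.884, 0.006]
force: [0.6, -1.7, 0.1]
width: 84.8
gripper_force: 0.0
```

```bash
cat > m6.py <<'E'
from gunfit import *
import sys
tag=sys.argv[1];p=[527.25,-157.4,1.2935]
ims={n:np.mean([robot.capture(n)["image"].astype(float) for _ in range(4)],0).astype(np.uint8) for n in("top","scene")}
for n in ims: cv2.imwrite(f"pics/{n}_{tag}.png",ims[n])
ex=[g2w(p,[[35,0,26.5],[334,0,26.5]])]
a=overlay(ims["top"],"top",(275,168,133,50),6,p,ex);b=overlay(ims["scene"],"scene",(235,185,145,54),5.5,p,ex)
b=cv2.copyMakeBorder(b,0,0,0,max(0,a.shape[1]-b.shape[1]),0)[:,:a.shape[1]]
cv2.imwrite(f"pics/o_{tag}.png",cv2.vconcat([a,b]))
E
python3 m6.py c; python3 d.py 424.9 -162.5 100 -15.9
```

```text
t 10.75 tcp [ 390.6 -351.6  169.4] w 84.9 gf 0.0 F [-0.1 -0.8 -0.4]
q [ 0.99  0.48 -0.49  1.9   0.3   0.83  0.06] turn [-1.0000e-04 -2.0000e-04  1.5725e+00] shift [ 0.1913 -0.0185  0.0694] rows>=12.6
```

View pics/o_c.png

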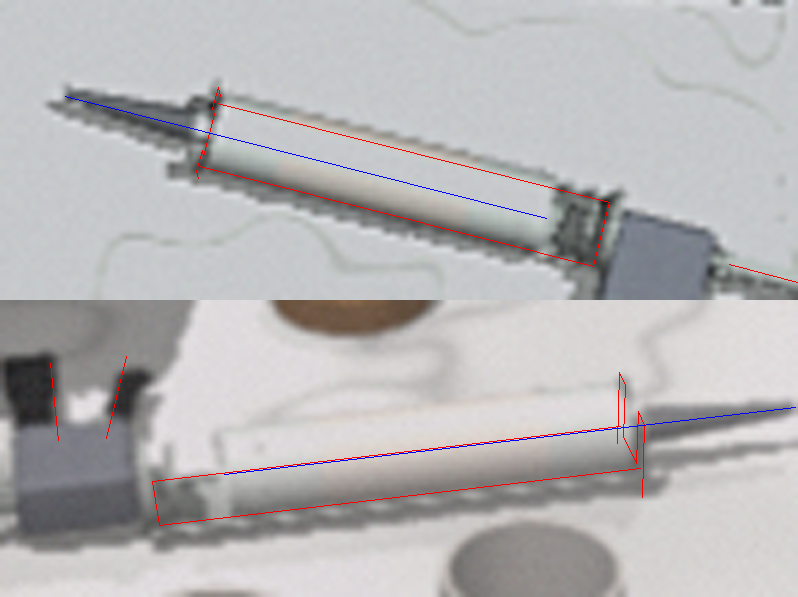

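The cartridge lies in the cradle with its nozzle through the slot. The tip is at top crop (65,93) and the tail at (550,217), about 5 mm short of home as intended. Next I turn the tool for the trigger.

Call:
step_arm([
  [0,0,0.12,0,0,0,0.085],
  [0,0,0.24,0.02,-0.002,0,0.085],
  [0,0,0.36,0.045,-0.004,0,0.085],
  [0,0,0.48,0.07,-0.006,0,0.085],
  [0,0,0.6,0.095,-0.008,0,0.085],
  [0,0,0.72,0.12,-0.01,0,0.085],
  [0,0,0.84,0.145,-0.013,0,0.085],
  [0,0,0.96,0.165,-0.015,0,0.085],
  [0,0,1.08,0.18,-0.017,0,0.085],
  [0,0,1.2,0.191,-0.0185,0,0.085],
])

```text
t: 11.58
tcp_pos: [424.9, -161.4, 169.5]
orientation: [-3.138, -0.141, -0.0]
force: [-0.1, 0.1, -0.5]
width: 85.1
gripper_force: 0.0
```

Call:
step_arm([
  [0,0,0.12,0,0,0.01,0.085],
  [0,0,0.24,0,0,0.03,0.085],
  [0,0,0.36,0,0,0.05,0.085],
  [0,0,0.37,0,0,0.06,0.085],
  [0,0,0.37,0,0,0.06,0.085],
  [0,0,0.37,0,0,0.06,0.085],
])

```text
t: 12.08
tcp_pos: [424.4, -162.9, 109.4]
orientation: [-3.112, 0.429, 0.001]
force: [-0.5, -0.0, 1.2]
width: 85.1
gripper_force: 0.0
```

```bash
python3 d.py 424.8 -162.7 5 -15.9
```

```text
t 12.08 tcp [ 424.4 -162.9  109.4] w 85.1 gf 0.0 F [-0.5 -0.   1.2]
q [ 0.35  0.45 -0.15  2.13  0.12  0.56 -1.73] turn [-0.0001  0.0009  0.0034] shift [ 0.0004 -0.0002  0.1044] rows>=2.5
```

Call:
step_arm([
  [0,0,0.003,0,0,0.03,0.085],
  [0,0,0.003,0,0,0.055,0.085],
  [0,0,0.003,0,0,0.075,0.085],
  [0,0,0.003,0,0,0.09,0.085],
  [0,0,0.003,0,0,0.1,0.085],
  [0,0,0.003,0,0,0.107,0.085],
  [0,0,0.003,0,0,0.108,0.085],
  [0,0,0.003,0,0,0.108,0.085],
], squeeze=25)

```text
t: 12.75
tcp_pos: [424.7, -163.3, 1.9]
orientation: [-3.111, 0.437, -0.001]
force: [0.2, 0.5, 0.1]
width: 84.8
gripper_force: 0.0
```

Call:
step_arm([
  [0,0,0,0,0,0,0.075],
  [0,0,0,0,0,0,0.07],
  [0,0,0,0,0,0,0.066],
  [0,0,0,0,0,0,0.063],
  [0,0,0,0,0,0,0.06],
  [0,0,0,0,0,0,0.057],
])

```text
t: 13.25
tcp_pos: [424.0, -165.2, 2.2]
orientation: [3.109, -0.44, 0.0]
force: [-4.6, -11.6, 12.5]
width: 57.1
gripper_force: 8.9
```

Call:
step_arm([
  [0,0,0,0,0.001,0,0.054],
  [0,0,0,0,0.0015,-0.0005,0.05],
  [0,0,0,0,0.002,-0.0005,0.046],
  [0,0,0,0,0.002,-0.001,0.042],
  [0,0,0,0,0.002,-0.001,0.038],
  [0,0,0,0,0.002,-0.001,0.036],
  [0,0,0,0,0.002,-0.001,0.036],
  [0,0,0,0,0.002,-0.001,0.036],
])

```text
t: 13.92
tcp_pos: [422.8, -168.1, 3.5]
orientation: [3.107, -0.442, -0.001]
force: [-10.4, -17.5, 25.8]
width: 45.4
gripper_force: 21.9
```

```bash
python3 d.py 424.8 -162.7 5 -15.9
```

```text
t 13.92 tcp [ 422.8 -168.1    3.5] w 45.4 gf 21.9 F [-10.4 -17.5  25.8]
q [ 0.31  0.67 -0.08  2.17  0.19  0.3  -1.79] turn [ 0.0032 -0.     -0.005 ] shift [ 0.0004 -0.0058 -0.0015] rows>=0.1
```

Call:
step_arm([
  [0,0,0,0,0.001,-0.0005,0.036],
  [0,0,0,0,0.002,-0.001,0.036],
  [0,0,0,0,0.003,-0.0015,0.036],
  [0,0,0,0,0.004,-0.002,0.036],
  [0,0,0,0,0.004,-0.002,0.036],
  [0,0,0,0,0.004,-0.002,0.036],
])

```text
t: 14.42
tcp_pos: [422.1, -169.9, 4.7]
orientation: [3.11, -0.439, -0.001]
force: [-3.9, -6.4, 2.9]
width: 39.1
gripper_force: 26.9
```

Call:
step_arm([
  [0,0,0,0,-0.001,0,0.045],
  [0,0,0,0,-0.005,0,0.055],
  [0,0,0,0,-0.009,0,0.065],
  [0,0,0,0,-0.0125,0.001,0.075],
  [0,0,0,0,-0.0125,0.001,0.08],
  [0,0,0,0,-0.0125,0.001,0.08],
  [0,0,0,0,-0.0125,0.001,0.08],
])

```text
t: 15.0
tcp_pos: [426.2, -157.0, 3.4]
orientation: [3.111, -0.437, -0.0]
force: [-0.7, -0.4, -0.3]
width: 79.9
gripper_force: 0.0
```

```bash
python3 m6.py d; python3 d.py 424.8 -162.7 3 -15.9
cat > m7.py <<'E'
# shift of the handle/trigger/cartridge between pictures c and d by template match
import cv2,numpy as np,sys
A,B=sys.argv[1:3]
for n,boxes in(("top",{"rod":(395,200,60,30),"tip":(280,178,35,30)}),("scene",{"rod":(160,200,85,50),"house":(228,195,35,40),"tip":(345,195,38,20)})):
    a,b=[cv2.imread(f"pics/{n}_{t}.png") for t in(A,B)]
    for k,(x,y,w,h) in boxes.items():
        r=cv2.resize(cv2.matchTemplate(cv2.resize(b[y-8:y+h+8,x-8:x+w+8],None,fx=8,fy=8,interpolation=2),cv2.resize(a[y:y+h,x:x+w],None,fx=8,fy=8,interpolation=2),5),None,fx=1,fy=1)
        _,v,_,l=cv2.minMaxLoc(r);print(n,k,"d px",l[0]/8-8,l[1]/8-8,round(v,3))
E
python3 m7.py c d
```

```text
t 15.50 tcp [ 426.1 -157.1    3.4] w 79.9 gf 0.0 F [-0.5  0.1 -1.2]
q [ 0.29  0.67 -0.09  2.18  0.18  0.3  -1.8 ] turn [-0.      0.0001 -0.0018] shift [0.0003 0.0058 0.0004] rows>=0.1
top rod d px -2.0 -0.375 0.31
top tip d px -0.75 -1.25 0.973
scene rod d px 1.25 -0.375 0.771
scene house d px 1.5 0.125 0.854
scene tip d px 1.625 0.625 0.98
```

Call:
step_arm([
  [0,0,0,0,0.001,0,0.07],
  [0,0,0,0,0.001,0,0.064],
  [0,0,0,0,0.003,-0.0003,0.06],
  [0,0,0,0,0.005,-0.0006,0.056],
  [0,0,0,0,0.007,-0.001,0.052],
  [0,0,0,0,0.009,-0.0013,0.048],
  [0,0,0,0,0.011,-0.0016,0.044],
  [0,0,0,0,0.013,-0.002,0.04],
  [0,0,0,0,0.0135,-0.002,0.036],
  [0,0,0,0,0.0135,-0.002,0.036],
])

```text
t: 16.33
tcp_pos: [422.2, -170.6, 6.1]
orientation: [3.11, -0.438, 0.0]
force: [-6.2, -1.7, 22.7]
width: 39.4
gripper_force: 23.3
```

Call:
step_arm([
  [0,0,0,0,0,0,0.036],
  [0,0,0,0,0,0,0.036],
])

```text
t: 16.5
tcp_pos: [422.1, -170.6, 6.1]
orientation: [3.11, -0.438, -0.0]
force: [-5.8, -1.7, 22.6]
width: 39.2
gripper_force: 23.4
```

Call:
step_arm([
  [0,0,0,0,-0.001,0,0.045],
  [0,0,0,0,-0.005,0.0005,0.055],
  [0,0,0,0,-0.009,0.001,0.065],
  [0,0,0,0,-0.0125,0.0015,0.075],
  [0,0,0,0,-0.0125,0.0015,0.08],
  [0,0,0,0,-0.0125,0.0015,0.08],
  [0,0,0,0,-0.0125,0.0015,0.08],
])

```text
t: 17.08
tcp_pos: [425.8, -158.1, 3.9]
orientation: [3.111, -0.437, -0.0]
force: [-0.2, 0.3, -0.3]
width: 80.1
gripper_force: 0.0
```

```bash
python3 m6.py e; python3 m7.py d e
```

```text
top rod d px 0.5 -0.25 0.934
top tip d px -0.125 0.125 0.982
scene rod d px 0.0 0.25 0.97
scene house d px -0.125 0.25 0.993
scene tip d px 0.0 -0.125 0.991
```

Call:
step_arm([
  [0,0,0,0,0.001,0,0.07],
  [0,0,0,0,0.001,0,0.064],
  [0,0,0,0,0.003,-0.0003,0.06],
  [0,0,0,0,0.005,-0.0006,0.056],
  [0,0,0,0,0.007,-0.001,0.052],
  [0,0,0,0,0.009,-0.0015,0.048],
  [0,0,0,0,0.011,-0.002,0.044],
  [0,0,0,0,0.0125,-0.0025,0.04],
  [0,0,0,0,0.013,-0.003,0.036],
  [0,0,0,0,0.013,-0.003,0.036],
])

```text
t: 18.42
tcp_pos: [421.8, -171.6, 7.2]
orientation: [3.11, -0.439, -0.001]
force: [-3.5, -7.2, 7.2]
width: 38.9
gripper_force: 26.4
```

Call:
step_arm([
  [0,0,0,0,0,0,0.036],
  [0,0,0,0,0,0,0.036],
  [0,0,0,0,0,0,0.036],
])

```text
t: 18.67
tcp_pos: [421.8, -171.6, 7.2]
orientation: [3.11, -0.439, -0.001]
force: [-4.2, -7.4, 8.7]
width: 38.9
gripper_force: 26.5
```

Call:
step_arm([
  [0,0,0,0,-0.001,0,0.045],
  [0,0,0,0,-0.005,0.0005,0.055],
  [0,0,0,0,-0.009,0.001,0.065],
  [0,0,0,0,-0.0125,0.0025,0.075],
  [0,0,0,0,-0.0125,0.003,0.08],
  [0,0,0,0,-0.0125,0.003,0.08],
  [0,0,0,0,-0.0125,0.003,0.08],
])

```text
t: 19.25
tcp_pos: [425.7, -158.5, 3.9]
orientation: [3.111, -0.437, -0.0]
force: [0.9, -0.5, 0.4]
width: 79.8
gripper_force: 0.0
```

```bash
python3 m6.py f; python3 m7.py e f
cat > m8.py <<'E'
import cv2,numpy as np
# hook motion and disc motion
for A,B in(("c","d"),("d","e"),("e","f")):
    a,b=[cv2.imread(f"pics/scene_{t}.png") for t in(A,B)]
    for k,(x,y,w,h) in {"hook":(140,222,30,25),"cartTail":(262,200,25,25),"mug":(258,238,40,40)}.items():
        f=lambda i,m:cv2.resize(i[y-m:y+h+m,x-m:x+w+m],None,fx=8,fy=8,interpolation=2)
        _,v,_,l=cv2.minMaxLoc(cv2.matchTemplate(f(b,8),f(a,0),5));print(A,B,k,l[0]/8-8,l[1]/8-8,round(v,3))
r=[cv2.resize(cv2.imread(f"pics/scene_{t}.png")[180:250,130:290],None,fx=2.45,fy=2.45,interpolation=2) for t in"cdef"]
cv2.imwrite("pics/seq.png",cv2.convertScaleAbs(cv2.vconcat([cv2.hconcat(r[:2]),cv2.hconcat(r[2:])]),alpha=1.3))
E
python3 m8.py
```

```text
top rod d px -1.125 -1.0 0.932
top tip d px 0.0 0.375 0.973
scene rod d px 0.125 0.375 0.953
scene house d px -0.25 0.25 0.989
scene tip d px -0.375 -0.25 0.986
c d hook 0.125 -0.125 0.769
c d cartTail 8.0 2.75 0.753
c d mug 0.0 0.0 0.996
d e hook 2.125 0.75 0.793
d e cartTail 0.25 -0.125 0.954
d e mug 0.0 0.0 0.996
e f hook 2.25 1.0 0.834
e f cartTail 0.0 0.0 0.978
e f mug 0.0 0.0 0.996
```

View pics/seq.png

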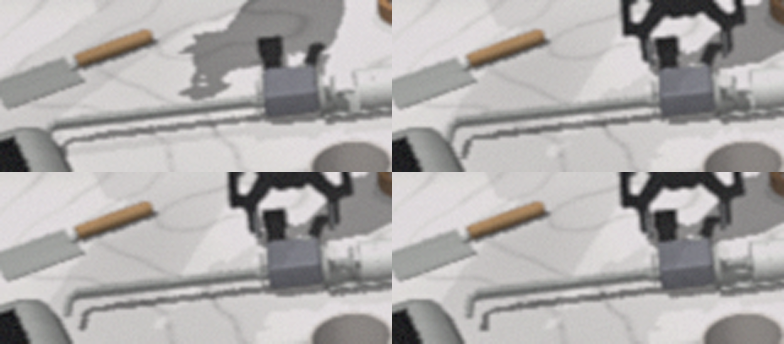

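The picture shows the rod's hook moving forward by about 10 mm per squeeze (crop positions 48, 56, 66, 76), so the plunger is advancing. The other objects haven't moved. I continue pumping.

Call:
step_arm([
  [0,0,0,0,0.001,0,0.07],
  [0,0,0,0,0.001,0,0.064],
  [0,0,0,0,0.003,-0.0003,0.06],
  [0,0,0,0,0.005,-0.0006,0.056],
  [0,0,0,0,0.007,-0.001,0.052],
  [0,0,0,0,0.009,-0.0015,0.048],
  [0,0,0,0,0.011,-0.002,0.044],
  [0,0,0,0,0.0125,-0.0025,0.04],
  [0,0,0,0,0.013,-0.003,0.036],
  [0,0,0,0,0.013,-0.003,0.036],
])

```text
t: 20.58
tcp_pos: [422.1, -170.3, 6.9]
orientation: [-3.111, 0.434, 0.0]
force: [0.5, 3.6, -1.7]
width: 43.3
gripper_force: 26.3
```

Call:
step_arm([
  [0,0,0,0,0,0,0.036],
  [0,0,0,0,0,0,0.036],
  [0,0,0,0,0,0,0.036],
])

```text
t: 20.83
tcp_pos: [422.1, -170.7, 6.9]
orientation: [-3.111, 0.436, 0.0]
force: [-2.3, 1.6, 4.6]
width: 42.4
gripper_force: 25.5
```

Call:
step_arm([
  [0,0,0,0,0,0,0.036],
  [0,0,0,0,0,0,0.036],
  [0,0,0,0,0,0,0.036],
  [0,0,0,0,0,0,0.036],
], squeeze=32)

```text
t: 21.17
tcp_pos: [421.8, -171.8, 7.2]
orientation: [3.11, -0.438, -0.0]
force: [-4.3, -2.7, 10.7]
width: 39.7
gripper_force: 35.1
```

```bash
python3 m6.py g; python3 m7.py f g
python3 - <<'E'
import cv2
for n,bs in(("scene",{"tip":(362,196,22,14),"plate":(340,190,22,25),"cartTail":(268,200,25,20),"house":(232,205,28,28),"hook":(150,222,20,25)}),("top",{"tip":(278,176,22,16),"plate":(300,176,20,30),"tail":(358,195,20,20)})):
    a,b=[cv2.imread(f"pics/{n}_{t}.png") for t in"fg"]
    for k,(x,y,w,h) in bs.items():
        f=lambda i,m:cv2.resize(i[y-m:y+h+m,x-m:x+w+m],None,fx=8,fy=8,interpolation=2)
        _,v,_,l=cv2.minMaxLoc(cv2.matchTemplate(f(b,8),f(a,0),5));print(n,k,l[0]/8-8,l[1]/8-8,round(v,3))
E
python3 d.py 424.8 -162.7 3 -15.9
```

```text
top rod d px 4.125 0.75 0.915
top tip d px -1.0 -0.625 0.949
scene rod d px 1.0 0.0 0.972
scene house d px 0.625 0.0 0.76
scene tip d px 1.75 0.0 0.975
scene tip 2.0 0.0 0.996
scene plate 1.125 0.125 0.965
scene cartTail 1.0 -0.875 0.937
scene house 0.25 0.125 0.935
scene hook 1.0 0.5 0.928
top tip -1.75 -0.875 0.978
top plate -1.0 -0.5 0.938
top tail -0.25 -0.125 0.919
t 21.67 tcp [ 421.8 -171.8    7.2] w 39.4 gf 34.8 F [-3.8 -2.7 11.4]
q [ 0.33  0.66 -0.09  2.17  0.19  0.31 -1.77] turn [ 0.001   0.0001 -0.0025] shift [ 0.0004 -0.0096  0.0042] rows>=0.3
```

Call:
step_arm([
  [0,0,0,0,-0.001,0,0.045],
  [0,0,0,0,-0.005,0.0005,0.055],
  [0,0,0,0,-0.009,0.001,0.065],
  [0,0,0,0,-0.0125,0.0025,0.075],
  [0,0,0,0,-0.0125,0.003,0.08],
  [0,0,0,0,-0.0125,0.003,0.08],
  [0,0,0,0,-0.0125,0.003,0.08],
  [0,0,0,0,-0.0125,0.003,0.08],
], squeeze=25)

```text
t: 22.33
tcp_pos: [425.6, -159.1, 3.9]
orientation: [3.111, -0.437, -0.0]
force: [1.4, 0.2, -0.4]
width: 80.1
gripper_force: 0.0
```

Call:
step_arm([
  [0,0,0,0,0.001,0,0.07],
  [0,0,0,0,0.001,0,0.064],
  [0,0,0,0,0.003,-0.0003,0.06],
  [0,0,0,0,0.004,-0.0006,0.057],
  [0,0,0,0,0.005,-0.0009,0.054],
  [0,0,0,0,0.005,-0.001,0.052],
  [0,0,0,0,0.005,-0.001,0.05],
  [0,0,0,0,0.005,-0.001,0.05],
])

```text
t: 23.0
tcp_pos: [424.0, -164.9, 5.5]
orientation: [3.11, -0.438, 0.0]
force: [-4.4, -4.8, 18.0]
width: 55.2
gripper_force: 22.3
```

Call:
step_arm([
  [0,0,0,0,0.0005,-0.0005,0.045],
  [0,0,0,0,0.0005,-0.001,0.04],
  [0,0,0,0,0.0005,-0.001,0.04],
  [0,0,0,0,0.0005,-0.001,0.04],
  [0,0,0,0,0.0005,-0.001,0.04],
  [0,0,0,0,0.0005,-0.001,0.04],
  [0,0,0,0,0.0005,-0.001,0.04],
  [0,0,0,0,0.0005,-0.001,0.04],
], squeeze=28)

```text
t: 23.67
tcp_pos: [422.9, -166.1, 6.5]
orientation: [3.109, -0.439, -0.002]
force: [-10.1, -11.5, 21.7]
width: 48.1
gripper_force: 27.4
```

Call:
step_arm([
  [0,0,0,0,0,0,0.04],
  [0,0,0,0,0,0,0.04],
  [0,0,0,0,0,0,0.04],
  [0,0,0,0,0,0,0.04],
  [0,0,0,0,0,0,0.04],
  [0,0,0,0,0,0,0.04],
], squeeze=32)

```text
t: 24.17
tcp_pos: [422.9, -166.2, 6.5]
orientation: [3.109, -0.439, -0.002]
force: [-9.7, -10.8, 22.6]
width: 48.1
gripper_force: 29.3
```

```bash
python3 m6.py h
python3 - <<'E'
import cv2
for A in"fg":
  for n,bs in(("scene",{"tip":(362,196,22,14),"plate":(340,190,22,25),"house":(232,205,28,28),"hook":(150,222,20,25),"mug":(258,238,40,40)}),("top",{"tip":(278,176,22,16),"plate":(300,176,20,30)})):
    a,b=[cv2.imread(f"pics/{n}_{t}.png") for t in(A,"h")]
    for k,(x,y,w,h) in bs.items():
        f=lambda i,m:cv2.resize(i[y-m:y+h+m,x-m:x+w+m],None,fx=8,fy=8,interpolation=2)
        _,v,_,l=cv2.minMaxLoc(cv2.matchTemplate(f(b,8),f(a,0),5));print(A,n,k,l[0]/8-8,l[1]/8-8,round(v,3))
E
python3 d.py 424.8 -162.7 3 -15.9
```

```text
f scene tip 2.5 0.375 0.992
f scene plate 1.75 0.375 0.965
f scene house 0.5 0.0 0.952
f scene hook 1.125 0.375 0.9
f scene mug 0.0 0.0 0.996
f top tip -0.625 -1.125 0.972
f top plate -1.0 -1.0 0.935
g scene tip 0.875 0.25 0.993
g scene plate 0.375 0.375 0.989
g scene house 0.625 -0.125 0.974
g scene hook 0.125 -0.125 0.989
g scene mug 0.0 0.0 0.997
g top tip -0.75 -0.875 0.985
g top plate -0.125 -0.625 0.968
t 24.67 tcp [ 422.9 -166.2    6.5] w 48.0 gf 29.3 F [ -9.5 -11.4  22.8]
q [ 0.31  0.66 -0.09  2.17  0.18  0.31 -1.79] turn [ 0.0023  0.0009 -0.0033] shift [ 0.0009 -0.0039  0.0035] rows>=0.1
```

Call:
step_arm([
  [0,0,0,0,0.001,-0.0005,0.04],
  [0,0,0,0,0.002,-0.001,0.04],
  [0,0,0,0,0.003,-0.0015,0.04],
  [0,0,0,0,0.003,-0.0015,0.04],
  [0,0,0,0,0.003,-0.0015,0.04],
  [0,0,0,0,0.003,-0.0015,0.04],
  [0,0,0,0,0.003,-0.0015,0.04],
  [0,0,0,0,0.003,-0.0015,0.04],
], squeeze=32)

```text
t: 25.33
tcp_pos: [422.6, -167.1, 7.2]
orientation: [3.111, -0.437, -0.002]
force: [-6.0, 1.5, -1.2]
width: 46.5
gripper_force: 33.3
```

Call:
step_arm([
  [0,0,0,0,0,0,0.036],
  [0,0,0,0,0,0,0.036],
  [0,0,0,0,0,0,0.036],
  [0,0,0,0,0,0,0.036],
  [0,0,0,0,0,0,0.036],
  [0,0,0,0,0,0,0.036],
])

```text
t: 25.83
tcp_pos: [422.7, -167.1, 7.3]
orientation: [3.111, -0.437, -0.002]
force: [-5.6, -0.0, -1.3]
width: 45.9
gripper_force: 33.3
```

Call:
step_arm([
  [0,0,0,0,0,0,0.036],
  [0,0,0,0,0,0,0.036],
  [0,0,0,0,0,0,0.036],
  [0,0,0,0,0,0,0.036],
  [0,0,0,0,0,0,0.036],
  [0,0,0,0,0,0,0.036],
  [0,0,0,0,0,0,0.036],
  [0,0,0,0,0,0,0.036],
  [0,0,0,0,0,0,0.036],
  [0,0,0,0,0,0,0.036],
])

```text
t: 26.67
tcp_pos: [422.6, -167.1, 7.2]
orientation: [3.111, -0.437, -0.002]
force: [-5.8, 0.4, -1.4]
width: 46.3
gripper_force: 33.3
```

```bash
python3 m6.py i
python3 - <<'E'
import cv2
for A in"cfgh":
  for n,bs in(("scene",{"tip":(362,196,22,14),"plate":(340,190,22,25),"house":(232,205,28,28)}),("top",{"tip":(278,176,22,16),"plate":(300,176,20,30)})):
    a,b=[cv2.imread(f"pics/{n}_{t}.png") for t in(A,"i")]
    for k,(x,y,w,h) in bs.items():
        f=lambda i,m:cv2.resize(i[y-m:y+h+m,x-m:x+w+m],None,fx=8,fy=8,interpolation=2)
        _,v,_,l=cv2.minMaxLoc(cv2.matchTemplate(f(b,8),f(a,0),5));print(A,n,k,l[0]/8-8,l[1]/8-8,round(v,3))
E
python3 d.py 424.8 -162.7 3 -15.9
```

```text
c scene tip 3.75 0.625 0.99
c scene plate 3.25 0.625 0.957
c scene house 1.375 0.375 0.898
c top tip -2.0 -2.0 0.991
c top plate -2.0 -1.75 0.933
f scene tip 2.625 0.375 0.991
f scene plate 1.625 0.5 0.966
f scene house 0.5 0.0 0.948
f top tip -0.625 -1.125 0.972
f top plate -1.0 -1.0 0.936
g scene tip 0.625 0.375 0.993
g scene plate 0.375 0.375 0.989
g scene house 0.625 -0.125 0.977
g top tip -0.75 -0.875 0.985
g top plate -0.125 -0.625 0.969
h scene tip 0.125 0.0 0.997
h scene plate 0.0 0.0 0.997
h scene house 0.0 0.0 0.998
h top tip 0.0 0.0 0.999
h top plate 0.0 0.0 0.999
t 27.17 tcp [ 422.7 -167.1    7.2] w 46.3 gf 33.3 F [-5.9  0.8 -1.8]
q [ 0.32  0.66 -0.09  2.17  0.18  0.31 -1.78] turn [ 0.0002  0.0013 -0.0016] shift [ 0.0009 -0.0048  0.0042] rows>=0.2
```

```bash
python3 -c "
from plant import robot
print(robot.finish_job())"
```

```text
the job is handed in; nothing more can be done
None
```

I handed the job in with the cartridge in the cradle and the nozzle through the slot. The trigger is still held at about 33 N and stalled short of its stop, so by the text's formula the plunger presses the piston at about 41 N, below the 75 N at which it yields. The image shifts put the nose home against the front plate to within about 2 mm, but I couldn't see that contact directly. The gun slid a few millimetres along the worktop during pumping.

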